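# Load a rinsing carrier and clip it on the drip stand

### The arm

A 6-joint arm with a two-finger parallel gripper is mounted at the origin on the work surface. World frame = base frame: x ahead of the robot, y to its left, z up, the work surface at z = 0. Lengths are in m, angles in rad, forces in N, time in s.
With the tool pointing down it reaches from about 0.3 to 0.775 m from the base axis. Payload 14.6 kg.
Tool frame: the origin (TCP) lies midway between the tips of the shut fingers; the grasp point (between the pads) lies 19 mm behind it (ctrl.hold_point_z is the distance from the TCP to the grasp point, in m); z points along the fingers, x is the direction in which the jaws open and shut, and the axes are right-handed (so a half turn about z gives the same grasp; the last joint's range is limited). The gripper opens to 94 mm and grips with 3 to 60 N. Pads are 16 mm wide; open, the fingers measure 119 mm over their backs; the gripper's body (75 mm by 177 mm) begins 78 mm behind the grasp point.
Start: joints at [1.108, 0.3, 1.521, -0, 1.321, -0.067], TCP at [0.212, 0.507, 0.205] pointing down, gripper open.
Joint ranges: [-3.03, 3.03], [-0.79, 2.21], [0.23, 2.52], [-1.04, 4.18], [0, 3.07], [-2.55, 2.55]. Speed limits (rad/s): [2.22, 2.22, 2.57, 3.14, 3.14, 3.14].

### API

Orientations are given as [roll, pitch, yaw] about the fixed x, y, z axes, in that order (R = Rz(yaw) Ry(pitch) Rx(roll)).
In Python, from station import ctrl, viewer, ticket, nets gives the robot as it stands.
- The arm moves only by the tool carry_out, never from a script. Its argument "commands" is one flat list of numbers, 7 for each row, row after row: the closure, from -1 (fully open) to 1 (shut), so that 0 is half open, then the shift along the world's x, y, z in cm, then the turn, a rotation vector about the world's x, y, z in rad. In form: [gripper, tx, ty, tz, ax, ay, az, gripper, tx, ty, tz, ax, ay, az, ...]. A call has 1 to 12 rows; each row is the pose to reach, as a shift and turn from the pose measured when the call began; what a row does not reach only later rows make up. A row lasts 1/12 s, in which the tool goes at most 41.7 mm and 7.16 degrees, less where a joint would pass 70% of its speed; a pose out of reach is approached as far as the arm can. A call with a gripper value outside its range is refused whole. The fingers move at their own pace and stop on an object; "force" is the grip in N (left out, the last holds). Time passes only in rows, so rows that repeat a pose let the fingers close. It gives the time, the measured TCP pose, the force and the opening at its end, in the units of the state.
- ctrl.get_obs(): the state, without advancing time (a new reading comes with each control period).
- viewer.camera(name): name is "scene" or "side" or "wrist"; returns (picture, depth): 400x640x3 uint8, blue, green, red; 400x640 float32, m along the optical axis (not along the pixel's ray), 0 where there is no reading.
- viewer.camera_info(name): a dict with "fx", "fy", "cx", "cy" (pixels), "R" (3x3) and "t" (3): a world point X has camera coordinates R X + t. Camera axes: x right, y down, z forward; pixel columns grow to the right and rows downward; lengths in m; the calibration is good to about 2 mm. The wrist camera is an equidistant fisheye: a pixel r from the principal point sees the ray r / f radians off the axis. A picture is of the moment at which its call begins: read the wrist's pose just before it. camera_info takes no time and is no camera call; for the wrist camera it gives the pose at the moment of the call.
- ticket.hand_in(): hands the job in, once; it reports no verdict.
Trained networks look in the newest picture that a camera, given by its name, has taken for a name from the list of things; names that differ only in an ending like _2 or _b are one class to them, and where a whole thing is asked for, a point or a joint stands for the part that bears it (a point fixed in the world has none). Each returns a list of dicts, best first, with "confidence" (0 to 1); they miss things now and then, are a little off and sometimes report something else, mostly with a low value. They report only what shows in the picture. A call takes as long as a camera call. They do not tell look-alikes from the thing itself.
- nets.silhouettes(camera, thing): "region" (400x640 bool, what is visible of it) and "extent" ([left, top, right, bottom] in pixels, round what is visible of it).
The state is a dict: "time_s": time; "qpos": joint angles; "joint_vel": joint speeds; "tau": joint torques, N m; "ee_pos": TCP position; "eef_rot": TCP orientation; "force": force on the tool from outside, world axes, zero at the start; "moment": the same for the moment, N m; "grip_width": finger opening in m.
Only numpy, scipy, OpenCV 4.12 (cv2) and the standard library are available. Lean on these libraries where they do the work, as an engineer would, in place of code of your own. Each camera call takes 0.05 s, during which the arm holds its last target. There are 200 camera calls.

### The job

Load the rinsing carrier: put the plain spacer ring over its spindle first, then the flanged specimen disc on top of the spacer, hub upwards. Then lift the carrier by its tab, push its eye through the sprung gate of the drip stand's snap hook so that the gate shuts behind it, and leave the loaded carrier hanging freely from the hook, at rest. Leave the dropper bottle, slide box and beaker where they are.

Things in the scene. Friction and masses are not known exactly. Their poses are not given: they have to be found in the camera images.
- carrier: Dark steel rinsing carrier, loose, upright on the bench, 0.22 to 0.42 kg. Origin: centre of its underside; z up; x along the width of its eye and tab. Bottom up: round base 88 mm diameter, 6 mm thick; spindle 40 mm diameter, z = 6 to 44 mm; flat eye, z = 44 to 74; grip tab, z = 74 to 99. Half a turn about z looks the same
- carrier_tab (a point): Centre of the carrier's grip tab, 86.5 mm above its underside: upright plate 16 mm wide (x), 8 mm thick (y), 25 mm tall; axes as the carrier. Grip it above z = 78 mm of the carrier so that the fingers clear the hook's bars. Once hung, the tab's underside (z = 74 mm) rests on the hook's front bar
- carrier_eye (a point): Centre of the carrier's eye, 59 mm above its underside; axes as the carrier. The eye is a closed loop of 5 mm round bar in the carrier's x-z plane, 40 mm wide outside, 30 mm inside. Its side bars are vertical from z = 44 to 64 mm (centres at x = -17.5 and +17.5 mm), then slope in to the tab at z = 74
- spacer_seat (a point): Point on the carrier's axis, 16 mm above its underside, where the spacer's centre lies when the spacer is down on the base
- disc_seat (a point): Point on the carrier's axis, 35.5 mm above its underside, where the disc's centre lies when the disc is down on the seated spacer
- spacer_mid (a point): Centre (half-way up) of the spacer: plain aluminium ring, 62 mm outside, 46 mm bore, 20 mm tall, no flange, 0.06 to 0.13 kg, loose, lying flat; z up
- disc_mid (a point): Centre (half-way up) of the specimen disc, aluminium, 19 mm tall, 46 mm bore right through, 0.08 to 0.15 kg, loose: flange 88 mm diameter and 5 mm thick at the bottom with a circle of 12 dark dots, and above it a hub 62 mm outside, 14 mm tall, to grip; z up, hub upwards
- hook_gate (a point): Middle of the shut gate of the drip stand's level snap hook, 130 mm above the bench; its place and yaw vary. x points into the hook, z up. The hook is a loop of 6 mm dark bar: back bar's centre at x = 40 mm, outer width y = -33 to 28 mm. Front bar (x = 0): brass gate from its hinge at y = +12 to its free tip at y = -15 mm, then the fixed nose, y = -15.5 to -27 mm
- stand: Drip stand, fixed, under the hook; origin on the bench under hook_gate, same axes. Grey base 190 x 110 mm, drip tray 120 x 110 mm centred under the gate with its rim 20 mm above the bench, column 16 mm thick (24 mm at its top) at x = 100 mm, an 8 mm bar from it to the hook. Nothing of it rises more than 10 mm above the hook
- gate (a joint): Sprung gate: 0 shut, up to 1.15 rad as its tip is pushed in (hook_gate +x) with 1 to 4 N; the spring shuts it. To clip: eye's plane along hook_gate x, its upright leading side bar pushed in +x against the gate at y = -7 mm (-11 to -2). The bar passes the gate's tip when its centre is 21 to 26 mm in, and the gate shuts through the eye; at 29 mm the other side bar meets the nose
- dropper: White dropper bottle, 32 mm diameter, 75 mm tall, loose bystander; origin under its centre
- slide_box: Open grey slide box, 80 x 110 x 30 mm, loose bystander; origin under its centre
- beaker: White cup-shaped beaker, 60 mm diameter, 70 mm tall, loose bystander; origin under its centre
Not all that is in view belongs to the job. Leave any turquoise or yellow look-alike of the carrier alone.

How it is judged:
On the way, in this order (a step that is already met when the one before it is completed fails the run):
1. the spacer is down on the carrier's base, the disc not yet on (distance between spacer_mid and spacer_seat below 0.007 m and distance between disc_mid and disc_seat above 0.06 m), for 0.2 s.
2. the disc is down on the spacer, hub upwards (distance between spacer_mid and spacer_seat below 0.007 m and distance between disc_mid and disc_seat below 0.007 m and angle between disc's own z axis and vertical below 0.3 rad), for 0.2 s.
3. the carrier's eye pushes the gate open (value of joint gate above 0.35 rad and distance between carrier_eye and hook_gate below 0.045 m), for 0.02 s.
At the end, for the whole second after the job is handed in: Spacer and disc centres within 7 mm of their seats, disc hub up; carrier hanging by its eye on the hook (eye within 45 mm of the gate, 4 to 20 mm below it, base over 30 mm above the bench, tilt under 0.3 rad), gate shut (under 0.12 rad), all at rest (under 0.03 m/s, 0.6 rad/s) (distance between spacer_mid and spacer_seat below 0.007 m and distance between disc_mid and disc_seat below 0.007 m and angle between disc's own z axis and vertical below 0.35 rad and angle between carrier's own z axis and vertical below 0.3 rad and distance between carrier_eye and hook_gate below 0.045 m and z of carrier_eye in the frame of hook_gate between -0.02 and -0.004 m and value of joint gate below 0.12 rad and height (world z) of carrier above 0.03 m and linear speed of carrier below 0.03 m/s and angular speed of carrier below 0.6 rad/s); the robot touches nothing.
It fails at once if the dropper bottle is pushed from its place (over 30 mm) (distance of dropper from where it was at the start of the episode above 0.03 m).
It fails at once if the slide box is pushed from its place (over 30 mm) (distance of slide_box from where it was at the start of the episode above 0.03 m).
It fails at once if the beaker is pushed from its place (over 30 mm) (distance of beaker from where it was at the start of the episode above 0.03 m).
It also fails if it takes over 72 s, if anything falls off the work surface, if the arm or the gripper's body presses on something with over 40 N, if the wrist force passes 120 N, or if a joint passes its speed limit or range.

## Working session

There is one attempt and no reset: what is moved stays moved. The work goes in short steps, Python scripts to look and compute and a tool call to move; the robot and the scene stay as the last step left them, time stands still between calls to the robot, and variables do not carry over. Pictures are saved under pics/ and viewed, about 8 in all and at most 12, crops included, and the job is handed in when it is done.

Besides the shell and the picture viewer there is one more tool, called after "Request:" as name(argument=value, ...) on one line, values as JSON. carry_out: Moves the arm, as the interface text tells. Its arguments: {"type":"object","properties":{"commands":{"type":"array","items":{"type":"number"}},"force":{"type":"number"}},"required":["commands"]}

```bash
mkdir -p pics; ls; cat > h.py <<'E'
import numpy as np, cv2
from station import ctrl, viewer, ticket, nets
def unproj(cam, u, v, d):
    i=viewer.camera_info(cam); R=np.array(i["R"]);t=np.array(i["t"])
    c=np.stack([(u-i["cx"])/i["fx"]*d,(v-i["cy"])/i["fy"]*d,d],-1)
    return (c-t)@R
def cloud(cam, dep, mask):
    v,u=np.nonzero(mask&(dep>0)); return unproj(cam,u,v,dep[v,u])
E
python3 - <<'E'
from h import *
for cam in ("scene","side"):
    p,d=viewer.camera(cam); cv2.imwrite(f"pics/{cam}0.png",p); np.save(f"{cam}0.npy",d)
    i=viewer.camera_info(cam); print(cam,i["fx"],(-np.array(i["R"]).T@np.array(i["t"])).round(3))
    for th in ("carrier","spacer_mid","disc_mid","stand","gate","dropper","slide_box","beaker"):
        for r in nets.silhouettes(cam,th)[:3]:
            P=cloud(cam,d,r["region"])
            if len(P)==0: continue
            print(th,round(r["confidence"],2),np.round(r["extent"]),"med",np.median(P,0).round(3),"lo",np.percentile(P,3,0).round(3),"hi",np.percentile(P,97,0).round(3))
print(ctrl.get_obs())
E
```

```text
pics
scene 419.7732975415376 [ 1.402 -0.304  0.983]
carrier 0.85 [253. 162. 282. 196.] med [ 0.339 -0.159  0.005] lo [ 0.25  -0.196 -0.004] hi [ 0.37 -0.12  0.09]
carrier 0.81 [318. 218. 348. 247.] med [ 0.634 -0.026  0.007] lo [ 0.591 -0.06   0.001] hi [0.663 0.013 0.087]
carrier 0.29 [381. 190. 424. 241.] med [0.634 0.204 0.01 ] lo [0.522 0.156 0.003] hi [0.704 0.284 0.133]
spacer_mid 0.53 [238. 214. 254. 232.] med [ 0.495 -0.258  0.014] lo [ 0.463 -0.281 -0.003] hi [ 0.523 -0.227  0.022]
stand 0.97 [380. 178. 420. 240.] med [0.626 0.207 0.01 ] lo [ 0.508  0.153 -0.   ] hi [0.705 0.288 0.134]
dropper 0.7 [352. 248. 365. 272.] med [0.749 0.008 0.042] lo [ 0.737 -0.003  0.004] hi [0.757 0.024 0.074]
dropper 0.27 [290. 184. 316. 217.] med [ 0.484 -0.067  0.007] lo [ 0.437 -0.1   -0.   ] hi [ 0.513 -0.027  0.09 ]
slide_box 0.61 [413. 166. 457. 190.] med [0.483 0.405 0.013] lo [ 0.438  0.347 -0.002] hi [0.534 0.462 0.029]
beaker 0.7 [183. 249. 211. 281.] med [ 0.641 -0.41   0.045] lo [ 0.606 -0.435  0.006] hi [ 0.661 -0.385  0.07 ]
beaker 0.24 [236. 216. 257. 233.] med [ 0.49  -0.254  0
[... 1187 characters left out ...]
06] hi [ 0.655 -0.384  0.07 ]
{'time_s': 0.9, 'qpos': array([ 1.10839674e+00,  2.99889680e-01,  1.52096416e+00,  1.13844081e-05,
        1.32068794e+00, -6.66090249e-02]), 'joint_vel': array([-1.03654784e-03,  9.79306823e-04,  9.32567468e-04,  9.68461150e-04,
        3.68554902e-05,  2.59962128e-04]), 'tau': array([ 9.75084586e-04, -5.31655347e+01, -3.52912545e+01,  7.09089381e-02,
        2.12868297e-02,  1.07754565e-05]), 'ee_pos': array([0.21205426, 0.50748671, 0.20546642]), 'eef_rot': array([-3.14158503e+00, -5.14925290e-05,  1.17500295e+00]), 'force': array([1.10818066, 0.38902255, 0.52176106]), 'moment': array([ 0.01341797, -0.0305433 ,  0.04964602]), 'grip_width': 0.09376603556675034}
```

```bash
python3 - <<'E'
import cv2,numpy as np
a=cv2.imread("pics/scene0.png")[140:300,160:480]; b=cv2.imread("pics/side0.png")[90:400,180:440]
cv2.imwrite("pics/a.png",cv2.resize(a,None,fx=2.5,fy=2.5,interpolation=2))
cv2.imwrite("pics/b.png",cv2.resize(b,None,fx=1.9,fy=1.9,interpolation=2))
E
```

```text
(no output)
```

View pics/a.png

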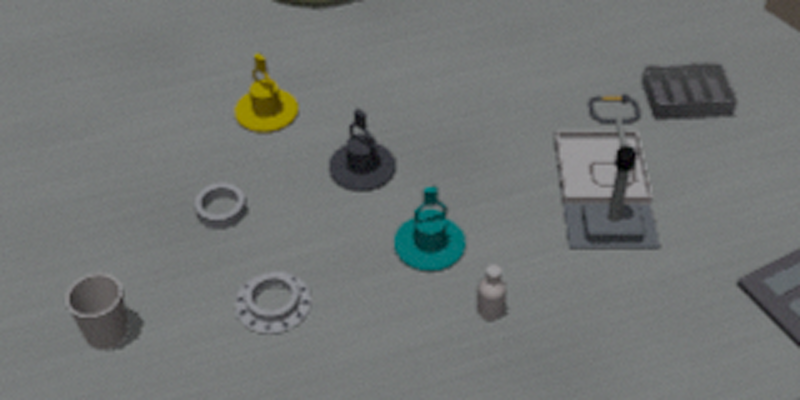

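View pics/b.png

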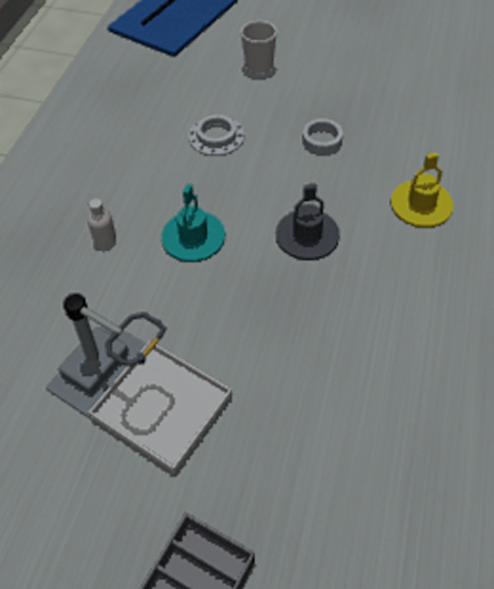

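The scene view shows the dark carrier near (360,165) in the zoomed picture, a turquoise and a yellow look-alike, the spacer ring at (220,205), and the disc with its hub up at (275,300). The stand is at right, with the brass gate at (615,98) facing away from the scene camera. The side view agrees. Next I'll fit exact positions.

```bash
cat > fit.py <<'E'
from h import *
from scipy.optimize import least_squares
def fitc(P,r):
    # outer-edge circle: fill by max-containment: minEnclosing-like robust fit on hull
    h=cv2.convexHull((P[:,:2]).astype(np.float32))[:,0]
    f=lambda c:np.hypot(*(h-c).T)-r
    s=least_squares(f,P[:,:2].mean(0),loss="soft_l1",f_scale=.002); return s.x, np.abs(s.fun).mean()
E
python3 - <<'E'
from fit import *
for cam in("scene","side"):
    p=cv2.imread(f"pics/{cam}0.png"); d=np.load(f"{cam}0.npy")
    P=cloud(cam,d,np.ones(d.shape,bool)); v,u=np.nonzero(d>0); C=p[v,u].astype(int)
    def near(x,y,r,z0,z1): return (np.hypot(P[:,0]-x,P[:,1]-y)<r)&(P[:,2]>z0)&(P[:,2]<z1)
    print(cam,"bench z",np.median(P[near(.55,-.15,.03,-.02,.02)][:,2]))
    for n,x,y,z0,z1,r in(("carrier",.47,-.06,.004,.012,.044),("spacer",.49,-.25,.014,.03,.031),("hub",.65,-.215,.014,.03,.031),("flange",.65,-.215,.003,.010,.044)):
        m=near(x,y,.06,z0,z1)
        if n=="carrier": m&=C.max(1)<75
        print(n,m.sum(),*fitc(P[m],r))
    m=near(.47,-.06,.05,.076,.12)&(C.max(1)<90); Q=P[m]; print("tab",len(Q),Q.mean(0)); 
    m=near(.47,-.06,.05,.05,.12)&(C.max(1)<90); Q=P[m]; w,V=np.linalg.eigh(np.cov(Q[:,:2].T)); print("eye dir",np.degrees(np.arctan2(V[1,1],V[0,1])),w**.5,len(Q))
    m=near(.62,.2,.12,.118,.15);Q=P[m];c=C[m]
    br=(c[:,2]-c[:,0]>40); print("hook",m.sum(),"brass",br.sum(),Q[br].mean(0) if br.any() else "")
    if br.sum()>2: print(Q[br].round(3)[:20])
    np.save(f"hook_{cam}.npy",Q)
    w,V=np.linalg.eigh(np.cov(Q[:,:2].T)); print(Q.mean(0),Q.min(0),Q.max(0))
    m=near(.62,.2,.16,.018,.03); Q=P[m]; print("rim",m.sum(),cv2.minAreaRect(Q[:,:2].astype(np.float32)*1000))
E
```

```text
scene bench z -0.001496516713399231
carrier 167 [ 0.47497349 -0.06340787] 0.0017991530064022376
spacer 123 [ 0.49241596 -0.25268388] 0.0009023159654319717
hub 145 [ 0.65380858 -0.22313249] 0.0008411679028006479
flange 217 [ 0.65336526 -0.22110319] 0.007215139214306919
tab 32 [ 0.47622177 -0.06379852  0.08906881]
eye dir -151.78964502055373 [0.00235082 0.0101141 ] 52
hook 201 brass 8 [0.58097727 0.22392637 0.1329079 ]
[[0.575 0.215 0.13 ]
 [0.578 0.217 0.133]
 [0.58  0.219 0.133]
 [0.58  0.223 0.132]
 [0.581 0.226 0.132]
 [0.585 0.227 0.135]
 [0.584 0.231 0.133]
 [0.585 0.233 0.134]]
[0.63281067 0.20985852 0.13140438] [0.57228195 0.18634032 0.11831542] [0.68776351 0.25211065 0.13988793]
rim 340 ((612.2033081054688, 217.6646270751953), (109.60026550292969, 188.92710876464844), 71.06102752685547)
side bench z 0.0007520026471707802
carrier 416 [ 0.47068221 -0.06311385] 0.0016052141507529498
spacer 163 [ 0.49052523 -0.25333302] 0.0013179949818813532
hub 155 [ 0.65077125 -0.22382806] 0.0008159416409606084
flange 276 [ 0.64602349 -0.20988728] 0.010916937228506599
tab 51 [ 0.47081973 -0.06134744  0.09053866]
eye dir -151.21773396855005 [0.00173126 0.01017508] 86
hook 479 brass 26 [0.57560158 0.22497574 0.13279606]
[[0.575 0.216 0.133]
 [0.573 0.215 0.133]
 [0.576 0.219 0.133]
 [0.574 0.218 0.133]
 [0.571 0.219 0.135]
 [0.577 0.221 0.132]
 [0.575 0.221 0.134]
 [0.573 0.22  0.133]
 [0.571 0.219 0.132]
 [0.577 0.222 0.131]
 [0.575 0.222 0.131]
 [0.573 0.221 0.131]
 [0.577 0.227 0.135]
 [0.575 0.225 0.133]
 [0.574 0.224 0.131]
 [0.578 0.229 0.134]
 [0.577 0.227 0.131]
 [0.574 0.228 0.133]
 [0.579 0.231 0.133]
 [0.578 0.23  0.132]]
[0.62441192 0.21242692 0.13339358] [0.56835306 0.18558469 0.11830226] [0.68262903 0.25025949 0.14082212]
rim 809 ((607.8648071289062, 217.53878784179688), (111.04830932617188, 184.90342712402344), 71.92515563964844)
```

Request:
carry_out(commands=[-1, 28, -76, 0, 0, 0, -1.6, -1, 28, -76, 0, 0, 0, -1.6, -1, 28, -76, 0, 0, 0, -1.6, -1, 28, -76, 0, 0, 0, -1.6, -1, 28, -76, 0, 0, 0, -1.6, -1, 28, -76, 0, 0, 0, -1.6, -1, 28, -76, 0, 0, 0, -1.6, -1, 28, -76, 0, 0, 0, -1.6, -1, 28, -76, 0, 0, 0, -1.6, -1, 28, -76, 0, 0, 0, -1.6, -1, 28, -76, 0, 0, 0, -1.6, -1, 28, -76, 0, 0, 0, -1.6], force=30)

```text
time_s: 1.9
ee_pos: [0.3851, 0.0362, 0.2058]
eef_rot: [-3.141, -0.001, -0.331]
force: [1.5, 0.6, 0.1]
grip_width: 0.094
```

Request:
carry_out(commands=[-1, 10.6, -28.9, 0, 0, 0, -0.1, -1, 10.6, -28.9, 0, 0, 0, -0.1, -1, 10.6, -28.9, 0, 0, 0, -0.1, -1, 10.6, -28.9, 0, 0, 0, -0.1, -1, 10.6, -28.9, 0, 0, 0, -0.1, -1, 10.6, -28.9, -4, 0, 0, -0.1, -1, 10.6, -28.9, -8, 0, 0, -0.1, -1, 10.6, -28.9, -8, 0, 0, -0.1, -1, 10.6, -28.9, -8, 0, 0, -0.1, -1, 10.6, -28.9, -8, 0, 0, -0.1, -1, 10.6, -28.9, -8, 0, 0, -0.1])

```text
time_s: 2.82
ee_pos: [0.4911, -0.2524, 0.1265]
eef_rot: [-3.141, -0.001, -0.431]
force: [0.3, 0.2, 0.5]
grip_width: 0.0941
```

```bash
cat >> h.py <<'E'
def wcloud():
    i=viewer.camera_info("wrist"); p,d=viewer.camera("wrist")
    R=np.array(i["R"]);t=np.array(i["t"])
    v,u=np.mgrid[:400,:640]; dx,dy=u-i["cx"],v-i["cy"]; r=np.hypot(dx,dy)+1e-9; th=np.hypot(dx/i["fx"],dy/i["fy"])
    ok=(d>0)&(th<1.4); s=np.tan(np.minimum(th,1.4))/r
    c=np.stack([dx*s*d,dy*s*d,d],-1)
    return p,d,(c-t)@R,ok
E
python3 - <<'E'
from fit import *
p,d,P,ok=wcloud(); cv2.imwrite("pics/w1.png",p)
o=ctrl.get_obs(); print(o["ee_pos"],o["eef_rot"],o["force"])
i=viewer.camera_info("wrist"); print(i["fx"],i["cx"],-np.array(i["R"]).T@np.array(i["t"]))
m=ok&(np.hypot(P[...,0]-.4915,P[...,1]+.253)<.05)&(P[...,2]>.012)&(P[...,2]<.03)
print(m.sum(), fitc(P[m],.031), np.median(P[m],0))
E
```

```text
[ 0.49147497 -0.25216808  0.12734378] [-3.14126447e+00 -2.74961892e-03 -4.30623670e-01] [0.98740133 0.59753669 0.93597441]
309.70691628693146 313.8602291998824 [ 0.52548971 -0.17639591  0.30649435]
1541 (array([ 0.48887729, -0.2538639 ]), np.float64(0.00020625046164135573)) [ 0.48881786 -0.2534808   0.01954051]
```

View pics/w1.png

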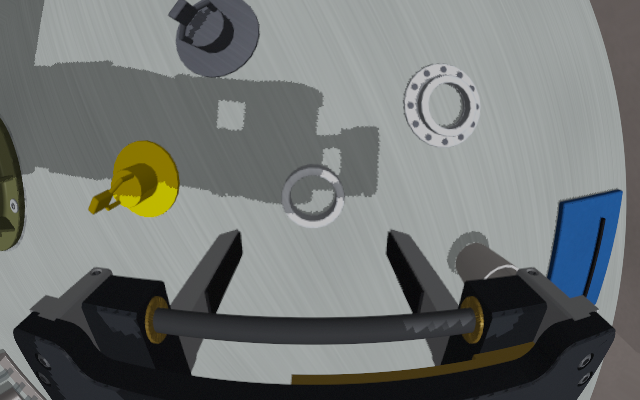

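The wrist picture shows the spacer at about (313,197) between the open fingers, the disc at (442,105) and the dark carrier's base at (218,38). The wrist fit agrees with the earlier fits to about 2 mm.

Request:
carry_out(commands=[-1, -0.25, -0.15, -4, 0, 0, 0, -1, -0.25, -0.15, -8, 0, 0, 0, -1, -0.25, -0.15, -10.5, 0, 0, 0, -1, -0.25, -0.15, -12.3, 0, 0, 0, -1, -0.25, -0.15, -12.3, 0, 0, 0, 1, -0.25, -0.15, -12.3, 0, 0, 0, 1, -0.25, -0.15, -12.3, 0, 0, 0, 1, -0.25, -0.15, -12.3, 0, 0, 0, 1, -0.25, -0.15, -12.3, 0, 0, 0, 1, -0.25, -0.15, -12.3, 0, 0, 0, 1, -0.25, -0.15, -12.3, 0, 0, 0, 1, -0.25, -0.15, -12.3, 0, 0, 0])

```text
time_s: 3.87
ee_pos: [0.4894, -0.2539, 0.0053]
eef_rot: [-3.141, -0.004, -0.431]
force: [-0.9, 1.8, 7.8]
grip_width: 0.0614
```

Request:
carry_out(commands=[1, 0, 0, 4, 0, 0, 0, 1, 0, 0, 8, 0, 0, 0, 1, 0, 0, 12, 0, 0, 0, 1, -1, 3, 15, 0, 0, 0, 1, -3, 6, 16.5, 0, 0, 0, 1, -5, 9, 16.5, 0, 0, 0, 1, -6, 11.5, 16.5, 0, 0, 0, 1, -6, 11.5, 16.5, 0, 0, 0, 1, -6, 11.5, 16.5, 0, 0, 0, 1, -6, 11.5, 16.5, 0, 0, 0])

```text
time_s: 4.7
ee_pos: [0.4297, -0.1393, 0.1705]
eef_rot: [-3.141, -0.005, -0.431]
force: [0.1, -0.5, -1.1]
grip_width: 0.0616
```

```bash
cat > look.py <<'E'
from fit import *
import sys
p,d,P,ok=wcloud(); cv2.imwrite(f"pics/{sys.argv[1]}.png",p)
o=ctrl.get_obs(); e=np.array(o["ee_pos"]); print(o["time_s"],e,o["eef_rot"],o["force"],o["grip_width"])
c=p.astype(int)
dark=(c.max(2)-c.min(2)<25)
x,y=.4725,-.0632
base=ok&(np.hypot(P[...,0]-x,P[...,1]-y)<.055)&(P[...,2]>.003)&(P[...,2]<.012)&(c.max(2)<110)
print("base",base.sum(),*(fitc(P[base],.044) if base.sum()>50 else []))
tab=ok&(np.hypot(P[...,0]-x,P[...,1]-y)<.04)&(P[...,2]>.095)&(P[...,2]<.105)
if tab.sum()>20:
    print("tabtop",tab.sum(),np.median(P[tab],0),cv2.minAreaRect(P[tab][:,:2].astype(np.float32)*1000))
g=ok&(np.hypot(P[...,0]-e[0],P[...,1]-e[1])<.035)&(abs(P[...,2]-e[2]-.008)<.014)&(c.min(2)>110)
if g.sum()>50: Q=P[g]; print("held",g.sum(),Q.min(0)-e,Q.max(0)-e,fitc(Q,.031)[0]-e[:2],fitc(Q,.031)[1])
E
python3 look.py w2
```

```text
4.75 [ 0.42972878 -0.13951659  0.17026709] [-3.1413803  -0.00404323 -0.43120853] [-0.38371022 -0.14584236 -0.95945522] 0.06188780154737327
base 2676 [ 0.47002501 -0.065023  ] 0.0006288481597167789
tabtop 191 [ 0.47038637 -0.06463379  0.09889974] ((470.3325500488281, -64.59104919433594), (16.14912986755371, 8.352684020996094), 27.899084091186523)
held 2928 [-0.03159982 -0.03049042 -0.00561902] [0.0319015  0.03052969 0.02185783] [-0.00038589 -0.00012203] 0.0004461044778752043
```

View pics/w2.png

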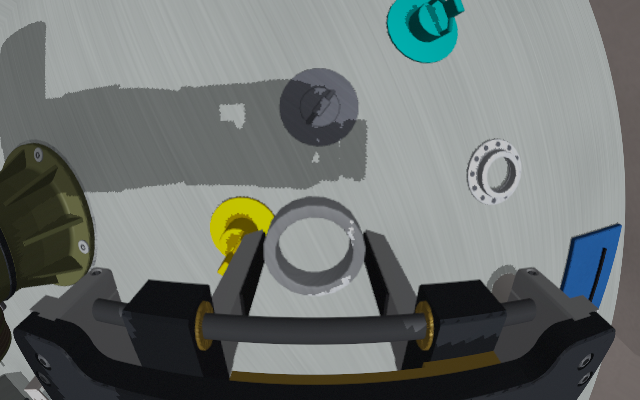

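The wrist picture shows the ring held level at (315,245) and the dark carrier below it at (318,107), its tab at a slant.

Request:
carry_out(commands=[1, 2, 4, 0, 0, 0, 0, 1, 4.1, 7.45, 0, 0, 0, 0, 1, 4.1, 7.45, 0, 0, 0, 0, 1, 4.1, 7.45, -2, 0, 0, 0, 1, 4.1, 7.45, -4, 0, 0, 0, 1, 4.1, 7.45, -6, 0, 0, 0, 1, 4.1, 7.45, -7.5, 0, 0, 0, 1, 4.1, 7.45, -9, 0, 0, 0, 1, 4.1, 7.45, -10.5, 0, 0, 0, 1, 4.1, 7.45, -10.5, 0, 0, 0])

```text
time_s: 5.58
ee_pos: [0.4696, -0.0656, 0.0625]
eef_rot: [3.141, 0.001, -0.432]
force: [-0.3, -0.3, -0.8]
grip_width: 0.0616
```

Request:
carry_out(commands=[1, 0.05, 0.05, -1, 0, 0, 0, 1, 0.05, 0.05, -2, 0, 0, 0, 1, 0.05, 0.05, -3, 0, 0, 0, 1, 0.05, 0.05, -4, 0, 0, 0, 1, 0.05, 0.05, -4.6, 0, 0, 0, 1, 0.05, 0.05, -5.0, 0, 0, 0, 1, 0.05, 0.05, -5.1, 0, 0, 0, 1, 0.05, 0.05, -5.1, 0, 0, 0])

```text
time_s: 6.25
ee_pos: [0.4701, -0.0651, 0.0114]
eef_rot: [3.141, 0.001, -0.432]
force: [-0.4, -0.5, -0.0]
grip_width: 0.0617
```

Request:
carry_out(commands=[-1, 0, 0, 0, 0, 0, 0, -1, 0, 0, 0, 0, 0, 0, -1, 0, 0, 0, 0, 0, 0, -1, 0, 0, 0, 0, 0, 0, -1, 0, 0, 2, 0, 0, 0, -1, 0, 0, 5, 0, 0, 0, -1, 0, 0, 9, 0, 0, 0, -1, 0, 0, 12, 0, 0, 0, -1, 3, -3, 14, 0, 0, 0, -1, 6, -5, 14, 0, 0, 0, -1, 9, -8, 14, 0, 0, 0, -1, 12, -11, 14, 0, 0, 0])

```text
time_s: 7.25
ee_pos: [0.5905, -0.1752, 0.1522]
eef_rot: [3.141, -0.001, -0.431]
force: [0.6, 1.6, 0.3]
grip_width: 0.0939
```

Request:
carry_out(commands=[-1, 3, -3, 0, 0, 0, 0, -1, 6, -5, 0, 0, 0, 0, -1, 6, -5, 0, 0, 0, 0, -1, 6, -5, -3, 0, 0, 0, -1, 6, -5, -3, 0, 0, 0, -1, 6, -5, -3, 0, 0, 0])

```text
time_s: 7.75
ee_pos: [0.6495, -0.2247, 0.1209]
eef_rot: [3.141, 0.003, -0.431]
force: [-0.3, 0.1, 0.9]
grip_width: 0.094
```

```bash
python3 look.py w3; python3 - <<'E'
from fit import *
p,d,P,ok=wcloud(); e=ctrl.get_obs()["ee_pos"]
n=lambda x,y,r,a,b: ok&(np.hypot(P[...,0]-x,P[...,1]-y)<r)&(P[...,2]>a)&(P[...,2]<b)
m=n(.65,-.2235,.045,.015,.025); f=fitc(P[m],.031); print("hub",m.sum(),f,np.median(P[m],0)[2],"delta",f[0]-e[:2],e)
m=n(.65,-.2235,.06,.0035,.010); print("flange",m.sum(),fitc(P[m],.044))
c=p.min(2)
m=n(.47,-.065,.04,.018,.034)&(c>90); print("spacer",m.sum(),np.median(P[m],0) if m.any() else "",fitc(P[m],.031) if m.sum()>50 else "")
d,=[viewer.camera("side")]; pic,dep=d; Q=cloud("side",dep,pic.min(2)>95); m=(np.hypot(Q[:,0]-.472,Q[:,1]+.064)<.04)&(Q[:,2]>.012)&(Q[:,2]<.06); Q=Q[m]; print("side spacer",len(Q),np.percentile(Q,[5,50,95],0) if len(Q) else "")
cv2.imwrite("pics/s3.png",pic)
E
```

```text
7.8 [ 0.65024746 -0.22488653  0.12279684] [ 3.14085919e+00 -4.62500570e-04 -4.31202235e-01] [0.21226006 0.09530887 1.16484669] 0.09378676248608143
base 1536 [ 0.47088791 -0.06489726] 0.000276658931076226
tabtop 138 [ 0.47286732 -0.06549899  0.09832385] ((471.3299560546875, -64.86725616455078), (16.42082977294922, 9.294201850891113), 23.682861328125)
hub 1446 (array([ 0.64941318, -0.22425336]), np.float64(0.00021506330180617514)) 0.018593128312126596 delta [-0.00124768  0.00078605] [ 0.65066086 -0.22503942  0.12381061]
flange 2552 (array([ 0.64954968, -0.2243918 ]), np.float64(0.0004669683724758077))
spacer 558 [ 0.4831985  -0.07620884  0.02571393] (array([ 0.46998747, -0.06540166]), np.float64(0.0006288854020618087))
side spacer 99 [[ 0.44373026 -0.0824796   0.02390926]
 [ 0.46081721 -0.0504827   0.02639468]
 [ 0.49797236 -0.03744481  0.02864951]]
```

Spacer is seated (top at z≈26 mm, centred). Next, the disc.

Request:
carry_out(commands=[-1, -0.05, 0.05, -4, 0, 0, 0, -1, -0.05, 0.05, -8, 0, 0, 0, -1, -0.05, 0.05, -10, 0, 0, 0, -1, -0.05, 0.05, -10, 0, 0, 0, -1, -0.05, 0.05, -10, 0, 0, 0])

```text
time_s: 8.32
ee_pos: [0.6506, -0.2246, 0.0254]
eef_rot: [3.141, -0.004, -0.431]
force: [-0.5, -0.1, 0.7]
grip_width: 0.094
```

Request:
carry_out(commands=[-1, -0.1, 0, -1, 0, 0, 0, -1, -0.1, 0, -1.65, 0, 0, 0, -1, -0.1, 0, -1.65, 0, 0, 0, 1, -0.1, 0, -1.65, 0, 0, 0, 1, -0.1, 0, -1.65, 0, 0, 0, 1, -0.1, 0, -1.65, 0, 0, 0, 1, -0.1, 0, -1.65, 0, 0, 0, 1, -0.1, 0, -1.65, 0, 0, 0, 1, -0.1, 0, -1.65, 0, 0, 0, 1, -0.1, 0, -1.65, 0, 0, 0])

```text
time_s: 9.15
ee_pos: [0.6497, -0.2246, 0.0091]
eef_rot: [3.141, -0.004, -0.431]
force: [-0.1, 0.7, 1.2]
grip_width: 0.0602
```

Request:
carry_out(commands=[1, 0, 0, 4, 0, 0, 0, 1, 0, 0, 8, 0, 0, 0, 1, 0, 0, 12, 0, 0, 0, 1, -3, 1, 16, 0, 0, 0, 1, -6, 2, 16, 0, 0, 0, 1, -10, 4, 16, 0, 0, 0, 1, -14, 5.5, 16, 0, 0, 0, 1, -18, 7, 16, 0, 0, 0, 1, -22, 8.5, 16, 0, 0, 0, 1, -22, 8.5, 16, 0, 0, 0, 1, -22, 8.5, 16, 0, 0, 0])

```text
time_s: 10.07
ee_pos: [0.4284, -0.1391, 0.1697]
eef_rot: [3.141, -0.005, -0.431]
force: [0.2, -1.1, -1.0]
grip_width: 0.0604
```

```bash
sed -i 's/-e\[:2\],fitc(Q,.031)\[1\]/-e[:2],fitc(Q,.031)[1]); g=ok\&(np.hypot(P[...,0]-e[0],P[...,1]-e[1])<.05)\&(abs(P[...,2]-e[2])<.03)\&(c.min(2)>110); Q=P[g]; print("flange",fitc(Q,.044)[0]-e[:2],fitc(Q,.044)[1]/' look.py; python3 look.py w4
```

```text
10.1167 [ 0.42993984 -0.13975487  0.16987323] [ 3.14102143 -0.00571514 -0.43096316] [ 0.94999251 -1.14210836 -0.57341046] 0.06018837511395191
base 1731 [ 0.46987808 -0.065074  ] 0.0005774701856279346
tabtop 195 [ 0.47023629 -0.06469668  0.09865199] ((470.2458801269531, -64.52050018310547), (16.36088752746582, 8.413946151733398), 27.518964767456055)
held 3586 [-0.03227439 -0.03202681 -0.00596767] [0.03485803 0.03496705 0.0211682 ] [0.00129004 0.00280788] 0.0025577695168452546
flange [-0.00155897  0.0008384 ] 0.0005280992093301663
```

View pics/w4.png

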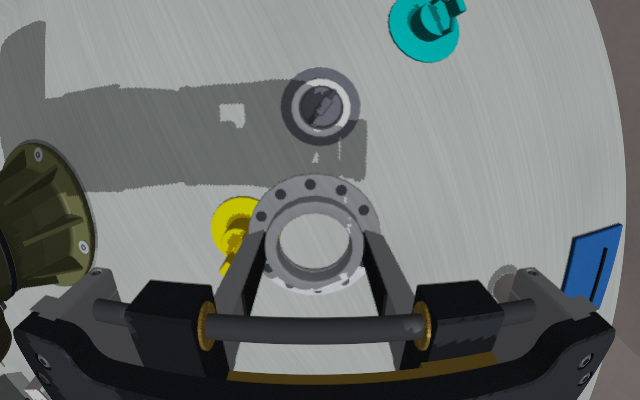

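The wrist picture shows the disc held, hub up, at (315,240), and the spacer seated round the carrier's spindle at (320,107).

Request:
carry_out(commands=[1, 2, 4, 0, 0, 0, 0, 1, 4.15, 7.4, 0, 0, 0, 0, 1, 4.15, 7.4, 0, 0, 0, 0, 1, 4.15, 7.4, -2, 0, 0, 0, 1, 4.15, 7.4, -4, 0, 0, 0, 1, 4.15, 7.4, -6, 0, 0, 0, 1, 4.15, 7.4, -7.5, 0, 0, 0, 1, 4.15, 7.4, -8.5, 0, 0, 0, 1, 4.15, 7.4, -8.5, 0, 0, 0])

```text
time_s: 10.87
ee_pos: [0.4714, -0.0659, 0.0829]
eef_rot: [3.14, -0.003, -0.431]
force: [-0.3, -0.8, -2.2]
grip_width: 0.0603
```

Request:
carry_out(commands=[1, 0, 0.05, -1, 0, 0, 0, 1, 0, 0.05, -2, 0, 0, 0, 1, 0, 0.05, -3, 0, 0, 0, 1, 0, 0.05, -3.8, 0, 0, 0, 1, 0, 0.05, -4.4, 0, 0, 0, 1, 0, 0.05, -4.7, 0, 0, 0, 1, 0, 0.05, -4.7, 0, 0, 0])

```text
time_s: 11.45
ee_pos: [0.4713, -0.0654, 0.0355]
eef_rot: [3.14, -0.002, -0.431]
force: [-0.4, 0.2, -0.8]
grip_width: 0.0599
```

Request:
carry_out(commands=[-1, 0, 0, 0, 0, 0, 0, -1, 0, 0, 0, 0, 0, 0, -1, 0, 0, 0, 0, 0, 0, -1, 0, 0, 0, 0, 0, 0, -1, 0, 0, 2, 0, 0, 0, -1, 0, 0, 6, 0, 0, 0, -1, 0, 0, 10, 0, 0, 0, -1, 0, 0, 14, 0, 0, 0, -1, 0, 0, 18, 0, 0, 0, -1, 2, 3, 18.5, 0, 0, 0.12, -1, 4, 6, 18.5, 0, 0, 0.24, -1, 6, 9, 18.5, 0, 0, 0.36])

```text
time_s: 12.45
ee_pos: [0.5322, 0.0257, 0.2219]
eef_rot: [3.14, -0.005, -0.066]
force: [-0.1, -1.0, 0.3]
grip_width: 0.0943
```

Request:
carry_out(commands=[-1, 13, 17, 0, 0, 0, 1.35, -1, 13, 17, 0, 0, 0, 1.35, -1, 13, 17, 0, 0, 0, 1.35, -1, 13, 17, 0, 0, 0, 1.35, -1, 13, 17, 0, 0, 0, 1.35, -1, 13, 17, 0, 0, 0, 1.35, -1, 13, 17, 0, 0, 0, 1.35, -1, 13, 17, 0, 0, 0, 1.35, -1, 13, 17, 0, 0, 0, 1.35, -1, 13, 17, 0, 0, 0, 1.35, -1, 13, 17, 0, 0, 0, 1.35, -1, 13, 17, 0, 0, 0, 1.35])

```text
time_s: 13.45
ee_pos: [0.6622, 0.1957, 0.2219]
eef_rot: [3.14, -0.005, 1.289]
force: [0.1, -0.1, -0.5]
grip_width: 0.094
```

```bash
cat > hook.py <<'E'
from fit import *
import sys
from scipy.spatial import cKDTree
p,d,P,ok=wcloud(); cv2.imwrite(f"pics/{sys.argv[1]}.png",p)
o=ctrl.get_obs(); print(o["time_s"],o["ee_pos"],o["eef_rot"],o["grip_width"])
c=p.astype(int)
m=ok&(np.hypot(P[...,0]-.6,P[...,1]-.21)<.055)&(P[...,2]>.122)&(P[...,2]<.145)
Q=P[m]; br=(c[m][:,2]-c[m][:,0]>30)
print(len(Q),br.sum(),"z top",np.median(Q[:,2]),"brass",Q[br].mean(0))
B=Q[br][:,:2]; vx,vy,x0,y0=cv2.fitLine(B.astype(np.float32),cv2.DIST_L2,0,.01,.01).ravel()
t=(B-[x0,y0])@[vx,vy]; print("gate dir deg",np.degrees(np.arctan2(vy,vx)),"ends",[x0+vx*t.min(),y0+vy*t.min()],[x0+vx*t.max(),y0+vy*t.max()],"len",np.ptp(t))
# outline: hook frame from all pts
yaw=np.arctan2(vy,vx)-np.pi/2; yaw=(yaw+np.pi/2)%np.pi-np.pi/2
for a in (yaw,np.radians(-18.5)):
    X=np.array([np.cos(a),np.sin(a)]);Y=np.array([-X[1],X[0]])
    print(np.degrees(a),"x range",np.percentile(Q[:,:2]@X,[.5,99.5]),"y range",np.percentile(Q[:,:2]@Y,[.5,99.5]),"brass x",np.median(B@X),"y",np.percentile(B@Y,[2,98]))
w=ok&(np.abs(P[...,2]-.02)<.006)&(np.hypot(P[...,0]-.62,P[...,1]-.21)<.14); 
np.save("hookQ.npy",Q)
E
python3 hook.py w5
```

```text
13.5 [0.66215539 0.19566339 0.22190775] [ 3.14040071 -0.00483852  1.28174571] 0.09404298070908104
1707 169 z top 0.1326181777002327 brass [0.57570188 0.2250654  0.13243968]
gate dir deg 71.8662 ends [np.float64(0.5720412005152302), np.float64(0.2138878387281634)] [np.float64(0.5791520945408508), np.float64(0.2356002714533138)] len 0.022847199584300558
-18.133797 x range [0.47412825 0.55828923] y range [0.3628368 0.4228802] brass x 0.4770343104249332 y [0.38213861 0.40353419]
-18.5 x range [0.47157507 0.55575078] y range [0.36598148 0.4260756 ] brass x 0.47448174357691514 y [0.3851697  0.40656701]
```

View pics/w5.png

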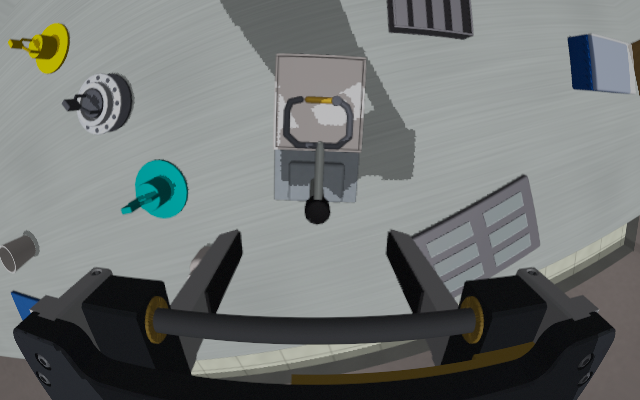

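The wrist picture shows the hook loop at (318,120), its brass gate at (305–333,100) on the side away from the column, and the loaded carrier at (103,102) with the disc level on it.

Request:
carry_out(commands=[-1, -11.85, -22.2, 0, 0, 0, 0.77, -1, -11.85, -22.2, 0, 0, 0, 0.77, -1, -11.85, -22.2, 0, 0, 0, 0.77, -1, -11.85, -22.2, 0, 0, 0, 0.77, -1, -11.85, -22.2, 0, 0, 0, 0.77, -1, -11.85, -22.2, -4, 0, 0, 0.77, -1, -11.85, -22.2, -4, 0, 0, 0.77, -1, -11.85, -22.2, -4, 0, 0, 0.77, -1, -11.85, -22.2, -4, 0, 0, 0.77, -1, -11.85, -22.2, -4, 0, 0, 0.77])

```text
time_s: 14.33
ee_pos: [0.5445, -0.0257, 0.183]
eef_rot: [3.139, -0.004, 2.049]
force: [-0.0, 0.1, 0.3]
grip_width: 0.0943
```

```bash
python3 look.py w6; python3 - <<'E'
from fit import *
p,d,P,ok=wcloud(); e=ctrl.get_obs(); print(e["ee_pos"],e["eef_rot"],e["qpos"])
n=lambda r,a,b: ok&(np.hypot(P[...,0]-.47,P[...,1]+.065)<r)&(P[...,2]>a)&(P[...,2]<b)
m=n(.045,.042,.052)&(p.min(2)>80); print("hub top",m.sum(),np.percentile(P[m][:,2],[5,50,95]),fitc(P[m],.031))
m=n(.06,.026,.037)&(p.min(2)>80);print("flange",m.sum(),np.percentile(P[m][:,2],[5,50,95]),fitc(P[m],.044))
m=n(.04,.0955,.105);print("tab",cv2.minAreaRect(P[m][:,:2].astype(np.float32)*1000),np.median(P[m],0))
E
```

```text
14.3833 [ 0.54452534 -0.02550188  0.18292534] [ 3.13898005 -0.00405202  2.05025372] [-0.10040679  0.62300973 -0.37470144] 0.09416299854308327
base 120 [ 0.43806796 -0.09625042] 0.01185841396903909
tabtop 188 [ 0.47047593 -0.06512914  0.09863858] ((470.64642333984375, -65.0052490234375), (16.224641799926758, 7.5968756675720215), 27.27265739440918)
[ 0.54446821 -0.02542727  0.18279333] [ 3.13910423 -0.00410802  2.05109588] [-0.11625325  0.30815941  1.56425901  0.00502283  1.26942704 -2.16883555]
hub top 1837 [0.04289476 0.04446285 0.04593918] (array([ 0.47138784, -0.06531566]), np.float64(0.0003999524233751299))
flange 2463 [0.02943599 0.03091059 0.03231082] (array([ 0.47123484, -0.06519823]), np.float64(0.00028071181480646986))
tab ((470.7975158691406, -64.890380859375), (16.225521087646484, 7.60438871383667), 27.48955535888672) [ 0.47059066 -0.06500213  0.0987021 ]
```

Request:
carry_out(commands=[-1, -4, -2, 0, 0, 0, 0, -1, -7.4, -3.95, 0, 0, 0, 0, -1, -7.4, -3.95, 0, 0, 0, 0, -1, -7.4, -3.95, -4, 0, 0, 0, -1, -7.4, -3.95, -8, 0, 0, 0, -1, -7.4, -3.95, -9, 0, 0, 0, -1, -7.4, -3.95, -9, 0, 0, 0, -1, -7.4, -3.95, -9, 0, 0, 0], force=55)

```text
time_s: 15.1
ee_pos: [0.4714, -0.0647, 0.0941]
eef_rot: [3.139, -0.004, 2.051]
force: [0.5, -0.1, 0.2]
grip_width: 0.0941
```

Request:
carry_out(commands=[-1, -0.05, 0, -1.5, 0, 0, 0, -1, -0.05, 0, -1.5, 0, 0, 0, 1, -0.05, 0, -1.5, 0, 0, 0, 1, -0.05, 0, -1.5, 0, 0, 0, 1, -0.05, 0, -1.5, 0, 0, 0, 1, -0.05, 0, -1.5, 0, 0, 0, 1, -0.05, 0, -1.5, 0, 0, 0, 1, -0.05, 0, -1.5, 0, 0, 0, 1, -0.05, 0, -1.5, 0, 0, 0, 1, -0.05, 0, -1.5, 0, 0, 0, 1, -0.05, 0, -1.5, 0, 0, 0, 1, -0.05, 0, -1.5, 0, 0, 0])

```text
time_s: 16.1
ee_pos: [0.4709, -0.0647, 0.0791]
eef_rot: [3.139, -0.004, 2.051]
force: [0.3, -0.3, -0.6]
grip_width: 0.0308
```

Fingers are still closing; I'll hold and then lift slightly.

Request:
carry_out(commands=[1, 0, 0, 0, 0, 0, 0, 1, 0, 0, 0, 0, 0, 0, 1, 0, 0, 0, 0, 0, 0, 1, 0, 0, 0, 0, 0, 0, 1, 0, 0, 0, 0, 0, 0, 1, 0, 0, 0, 0, 0, 0])

```text
time_s: 16.6
ee_pos: [0.4708, -0.0646, 0.079]
eef_rot: [3.139, -0.004, 2.051]
force: [-1.5, 0.3, -0.1]
grip_width: 0.0073
```

Request:
carry_out(commands=[1, 0, 0, 0.5, 0, 0, 0, 1, 0, 0, 1.5, 0, 0, 0, 1, 0, 0, 3, 0, 0, 0, 1, 0, 0, 4.5, 0, 0, 0, 1, 0, 0, 6, 0, 0, 0, 1, 0, 0, 7, 0, 0, 0, 1, 0, 0, 7, 0, 0, 0, 1, 0, 0, 7, 0, 0, 0])

```text
time_s: 17.27
ee_pos: [0.4708, -0.0646, 0.1492]
eef_rot: [3.138, -0.004, 2.051]
force: [-0.9, 0.0, -6.2]
grip_width: 0.0074
```

Request:
carry_out(commands=[1, 0.1, 1, 0, 0, 0, -0.05, 1, 0.3, 3, 0, 0, 0, -0.13, 1, 0.6, 6, 0, 0, 0, -0.21, 1, 0.9, 9, 0, 0, 0, -0.3, 1, 1.2, 12, 0, 0, 0, -0.38, 1, 1.6, 15, 0, 0, 0, -0.46, 1, 2, 18, 0, 0, 0, -0.54, 1, 2.5, 21, 0, 0, 0, -0.62, 1, 3, 24, 0, 0, 0, -0.7, 1, 3.3, 27, 0, 0, 0, -0.77, 1, 3.6, 29.5, 0, 0, 0, -0.797, 1, 3.7, 30.7, 0, 0, 0, -0.797])

```text
time_s: 18.27
ee_pos: [0.5072, 0.2449, 0.1477]
eef_rot: [3.14, -0.003, 1.255]
force: [-0.3, 1.1, -5.6]
grip_width: 0.0077
```

Request:
carry_out(commands=[1, 0, 0, 0, 0, 0, 0, 1, 0, 0, 0, 0, 0, 0, 1, 0, 0, 0, 0, 0, 0])

```text
time_s: 18.52
ee_pos: [0.5069, 0.2439, 0.147]
eef_rot: [3.141, -0.002, 1.255]
force: [0.8, -0.7, -5.3]
grip_width: 0.0075
```

```bash
python3 hook.py w7; python3 - <<'E'
from fit import *
p,d=viewer.camera("side"); Q=cloud("side",d,np.ones(d.shape,bool)); v,u=np.nonzero(d>0); c=p[v,u].astype(int)
e=np.array(ctrl.get_obs()["ee_pos"]); print(e)
r=np.hypot(Q[:,0]-e[0],Q[:,1]-e[1])
for n,a,b in(("base",.062,.085),):
    m=(r<.06)&(Q[:,2]>a)&(Q[:,2]<b); print(n,m.sum(),np.percentile(Q[m],[2,50,98],0)-e)
cv2.imwrite("pics/s7.png",cv2.resize(p[200:400,160:400],None,fx=2.5,fy=2.5))
E
```

```text
18.5667 [0.50712082 0.24374748 0.14732676] [ 3.14061220e+00 -2.05767519e-03  1.25409770e+00] 0.007354733680788082
419 82 z top 0.1323790512210236 brass [0.57238482 0.22203304 0.13126481]
gate dir deg 70.61522 ends [np.float64(0.5703263648674967), np.float64(0.2161827374264091)] [np.float64(0.5744926057965367), np.float64(0.2280234597123731)] len 0.012552301503123729
-19.384779 x range [0.46499691 0.53773449] y range [0.3901617  0.41064355] brass x 0.46614464888470303 y [0.39325494 0.40574616]
-18.5 x range [0.47116566 0.54391359] y range [0.38226374 0.40276209] brass x 0.4722415551265675 y [0.38600085 0.39850339]
[0.5072577  0.24374123 0.14757976]
base 273 [[-0.04189383 -0.01276693 -0.0767218 ]
 [-0.01302023  0.03261652 -0.07297606]
 [ 0.0348514   0.04304652 -0.06955565]]
```

View pics/w7.png

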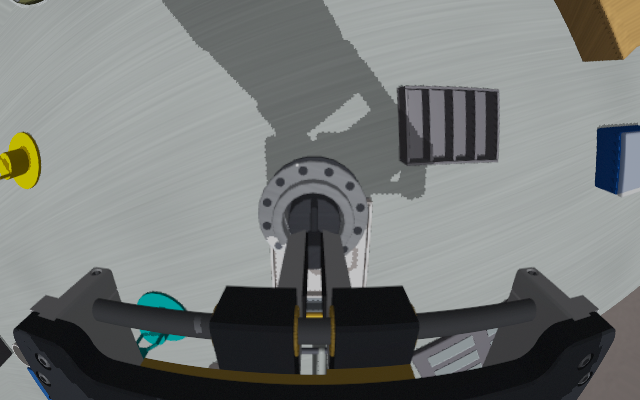

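View pics/s7.png

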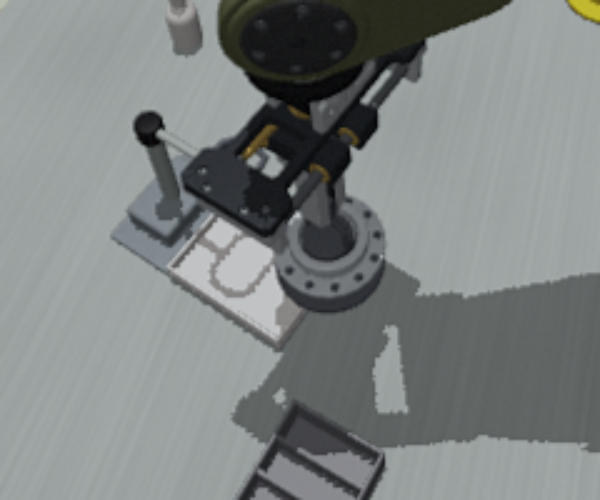

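The wrist and side pictures show the loaded carrier hanging level in the fingers in front of the hook, with the disc concentric. A quick check of tilt and offset comes before clipping.

```bash
cat > held.py <<'E'
from fit import *
p,d,P,ok=wcloud(); o=ctrl.get_obs(); e=np.array(o["ee_pos"]); 
X=np.array([.9503,-.3112]);Y=np.array([.3112,.9503]); O=np.array([.4771,.3954])
print(o["time_s"],"tcp hook frame",(np.array([e[:2]@X,e[:2]@Y])-O)*1000,"z",e[2],"yaw",o["eef_rot"][2],"F",np.array([o["force"][:2]@X,o["force"][:2]@Y,o["force"][2]]).round(1),"grip",o["grip_width"])
zc=e[2]-.079
m=ok&(np.hypot(P[...,0]-e[0],P[...,1]-e[1])<.055)&(P[...,2]>zc+.022)&(P[...,2]<zc+.038)&(p.min(2)>80)
if m.sum()>200:
    Q=P[m]
    A=np.c_[Q[:,:2]-e[:2],np.ones(len(Q))]; k=np.ones(len(Q),bool)
    for _ in range(5):
        s=np.linalg.lstsq(A[k],Q[k,2],rcond=None)[0]; k=abs(A@s-Q[:,2])<.0015
    f=fitc(Q[k],.044)
    print("flange",k.sum(),"slope along hook x,y",s[:2]@X,s[:2]@Y,"top z-zc",s[2]-zc,"centre hook frame",(np.array([f[0]@X,f[0]@Y])-O)*1000,f[1])
E
python3 held.py
```

```text
18.6667 tcp hook frame [-70.86982336  -5.79155054] z 0.1477349862168635 yaw 1.2535493293465594 F [ 0.2 -0.4 -5.7] grip 0.007271374641570209
flange 2866 slope along hook x,y 0.0006163749562206637 0.0028250393103703333 top z-zc 0.030752735235615863 centre hook frame [-71.85934293  -7.2397665 ] 0.00045562842941378754
```

Request:
carry_out(commands=[1, 0.95, -0.31, 0.3, 0, 0, 0, 1, 2.38, -0.78, 0.3, 0, 0, 0, 1, 3.8, -1.25, 0.3, 0, 0, 0, 1, 4.28, -1.4, 0.3, 0, 0, 0, 1, 4.28, -1.4, 0.3, 0, 0, 0])

```text
time_s: 19.08
ee_pos: [0.5512, 0.2288, 0.1507]
eef_rot: [3.14, -0.003, 1.252]
force: [-0.4, 0.1, -5.7]
grip_width: 0.0074
```

```bash
python3 held.py
```

```text
19.1333 tcp hook frame [-25.45077806  -6.26132326] z 0.150537938129499 yaw 1.2525001476487911 F [-0.4  0.1 -5.5] grip 0.007533431672753119
flange 2860 slope along hook x,y -0.0001816346117543765 0.0024623256502747434 top z-zc 0.031028623041321937 centre hook frame [-25.28100753  -7.63936515] 0.00046209760107456254
```

Request:
carry_out(commands=[1, 0.38, -0.12, 0, 0, 0, 0, 1, 0.76, -0.25, 0, 0, 0, 0, 1, 1.14, -0.37, 0, 0, 0, 0, 1, 1.52, -0.5, 0, 0, 0, 0, 1, 1.9, -0.62, 0, 0, 0, 0, 1, 2.28, -0.75, 0, 0, 0, 0, 1, 2.66, -0.87, 0, 0, 0, 0, 1, 2.9, -0.95, 0, 0, 0, 0, 1, 3.08, -1.01, 0, 0, 0, 0, 1, 3.08, -1.01, 0, 0, 0, 0, 1, 3.08, -1.01, 0, 0, 0, 0])

```text
time_s: 20.05
ee_pos: [0.5813, 0.2192, 0.1506]
eef_rot: [3.14, -0.003, 1.252]
force: [-0.4, -0.6, -4.7]
grip_width: 0.0078
```

```bash
python3 held.py
```

```text
20.1 tcp hook frame [ 6.98191976 -6.19151092] z 0.15062861707357997 yaw 1.2524955343934532 F [-0.2 -0.4 -4.8] grip 0.007945630807337224
flange 2694 slope along hook x,y -0.0005256532602338858 0.0037852233371335883 top z-zc 0.030853723561903745 centre hook frame [ 6.18286074 -7.45320013] 0.000501950734526366
```

Request:
carry_out(commands=[1, 0.1, -0.03, 0, 0, 0, 0, 1, 0.1, -0.03, 0, 0, 0, 0, 1, 0.1, -0.03, 0, 0, 0, 0, 1, -0.1, 0.03, 0, 0, 0, 0, 1, -0.3, 0.1, 0, 0, 0, 0, 1, -0.5, 0.16, 0, 0, 0, 0, 1, -0.63, 0.2, 0, 0, 0, 0, 1, -0.63, 0.2, 0, 0, 0, 0])

```text
time_s: 20.77
ee_pos: [0.5746, 0.2214, 0.1507]
eef_rot: [3.14, -0.003, 1.253]
force: [0.7, -0.1, -5.6]
grip_width: 0.0071
```

```bash
python3 held.py; python3 - <<'E'
from h import *
a,_=viewer.camera("scene"); b,_=viewer.camera("side")
X=np.array([.5764,.2273,.13])
def crop(cam,p,h):
    i=viewer.camera_info(cam); c=np.array(i["R"])@X+np.array(i["t"]); u,v=int(i["fx"]*c[0]/c[2]+i["cx"]),int(i["fy"]*c[1]/c[2]+i["cy"]); print(cam,u,v)
    return cv2.resize(p[v-h:v+h,u-h:u+h],(400,400),interpolation=2)
cv2.imwrite("pics/c8.png",np.hstack([crop("scene",a,35),crop("side",b,40)]))
E
```

```text
20.8167 tcp hook frame [ 0.20407285 -6.18634284] z 0.15069054084708924 yaw 1.2527807411131526 F [ 0.3  0.3 -4.9] grip 0.007208138961328289
flange 2697 slope along hook x,y -0.0016212035442499796 0.0029728916290005644 top z-zc 0.030849344909436097 centre hook frame [-0.74130591 -7.40458333] 0.0004159288820747098
scene 404 178
side 258 273
```

View pics/c8.png

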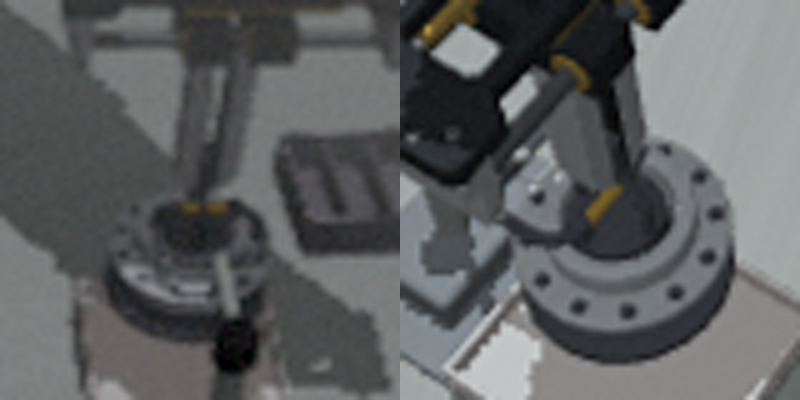

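The crop shows the brass gate straight across the hook on both sides of the eye's bar (scene half, about (190,208) and (218,208)), so it has shut through the eye. Lowering now.

Request:
carry_out(commands=[1, 0, 0, -0.4, 0, 0, 0, 1, 0, 0, -0.8, 0, 0, 0, 1, 0, 0, -1.1, 0, 0, 0, 1, 0, 0, -1.2, 0, 0, 0, 1, 0, 0, -1.25, 0, 0, 0, 1, 0, 0, -1.25, 0, 0, 0, 1, 0, 0, -1.25, 0, 0, 0])

```text
time_s: 21.5
ee_pos: [0.575, 0.2213, 0.1382]
eef_rot: [3.14, -0.003, 1.252]
force: [-0.7, 0.8, -6.0]
grip_width: 0.0071
```

```bash
python3 held.py
```

```text
21.55 tcp hook frame [ 0.43789772 -6.17992104] z 0.13822266116672666 yaw 1.2525617710185903 F [ 0.2  0.3 -4.1] grip 0.007451388880664978
flange 2677 slope along hook x,y 0.00010143003821182456 0.0033849843917171684 top z-zc 0.030897162479373116 centre hook frame [-0.34877153 -7.34506469] 0.0005115126172873174
```

Almost in contact. I'll lower in small steps until the weight transfers.

Request:
carry_out(commands=[1, 0, 0, -0.05, 0, 0, 0, 1, 0, 0, -0.1, 0, 0, 0, 1, 0, 0, -0.1, 0, 0, 0, 1, 0, 0, -0.1, 0, 0, 0])

```text
time_s: 21.88
ee_pos: [0.5751, 0.2213, 0.1377]
eef_rot: [3.14, -0.003, 1.253]
force: [-0.4, -0.6, -0.6]
grip_width: 0.0073
```

```bash
python3 held.py
```

```text
21.9333 tcp hook frame [ 0.54053797 -6.11940177] z 0.13762683589831434 yaw 1.2525293871049783 F [-0.6 -0.3 -0.2] grip 0.007726628986811558
flange 2679 slope along hook x,y 0.0003211070939143001 0.003494172038528834 top z-zc 0.03097051367201409 centre hook frame [-0.23582718 -7.26959769] 0.0005621648702041628
```

Request:
carry_out(commands=[0.6, 0, 0, 0, 0, 0, 0, 0.6, 0, 0, 0, 0, 0, 0, 0.6, 0, 0, 0, 0, 0, 0, 0.6, 0, 0, 0, 0, 0, 0, 0.6, 0, 0, 0.5, 0, 0, 0, 0.6, 0, 0, 1.5, 0, 0, 0, 0.6, 0, 0, 3, 0, 0, 0, 0.6, 0, 0, 5, 0, 0, 0, 0.6, 0, 0, 8, 0, 0, 0, 0.6, 0, 0, 11, 0, 0, 0, 0.6, 0, 0, 13, 0, 0, 0, 0.6, 0, 0, 13, 0, 0, 0])

```text
time_s: 22.93
ee_pos: [0.5761, 0.2217, 0.2738]
eef_rot: [3.133, -0.008, 1.253]
force: [0.2, 0.6, -0.0]
grip_width: 0.0189
```

Request:
carry_out(commands=[0.6, -6, 2, 2, 0, 0, 0, 0.6, -10, 3, 2, 0, 0, 0, 0.6, -15, 4, 2, 0, 0, 0, 0.6, -15, 4, 2, 0, 0, 0, 0.6, -15, 4, 2, 0, 0, 0, 0.6, -15, 4, 2, 0, 0, 0, 0.6, -15, 4, 2, 0, 0, 0, 0.6, -15, 4, 2, 0, 0, 0, 0.6, -15, 4, 2, 0, 0, 0, 0.6, -15, 4, 2, 0, 0, 0, 0.6, -15, 4, 2, 0, 0, 0, 0.6, -15, 4, 2, 0, 0, 0])

```text
time_s: 23.93
ee_pos: [0.4264, 0.2615, 0.2935]
eef_rot: [3.133, -0.008, 1.252]
force: [0.8, -0.5, 0.6]
grip_width: 0.0185
```

```bash
python3 - <<'E'
from h import *
from fit import fitc
X=np.array([.5764,.2273,.12]); S=[]
for k in range(2):
    b,d=viewer.camera("side"); Q=cloud("side",d,b.min(2)>0); v,u=np.nonzero((d>0)&(b.min(2)>0))
    m=(np.hypot(Q[:,0]-.576,Q[:,1]-.222)<.055)&(Q[:,2]>.08)&(Q[:,2]<.097)&(b[v,u].min(1)>80)
    q=Q[m]; A=np.c_[q[:,:2]-X[:2],np.ones(len(q))]; kk=np.ones(len(q),bool)
    for _ in range(6): s=np.linalg.lstsq(A[kk],q[kk,2],rcond=None)[0]; kk=abs(A@s-q[:,2])<.002
    t=(np.hypot(Q[:,0]-.576,Q[:,1]-.222)<.03)&(Q[:,2]>.137)
    print("flange",kk.sum(),s,fitc(q[kk],.044),"tab top z",np.percentile(Q[t][:,2],95) if t.any() else None,Q[t].mean(0))
a,_=viewer.camera("scene")
def crop(cam,p,h):
    i=viewer.camera_info(cam); c=np.array(i["R"])@X+np.array(i["t"]); u,v=int(i["fx"]*c[0]/c[2]+i["cx"]),int(i["fy"]*c[1]/c[2]+i["cy"])
    return cv2.resize(p[v-h:v+h,u-h:u+h],(400,400),interpolation=2)
cv2.imwrite("pics/c9.png",np.hstack([crop("scene",a,35),crop("side",b,45)])); print(ctrl.get_obs()["time_s"])
E
```

```text
flange 463 [-0.00227361  0.00808826  0.09004125] (array([0.57511466, 0.2205355 ]), np.float64(0.0005379934167760949)) tab top z 0.15893136303436495 [0.57481091 0.22329025 0.15127831]
flange 468 [-0.00014859  0.0009842   0.09018027] (array([0.57498959, 0.2208027 ]), np.float64(0.0005918527766935672)) tab top z 0.1592818488039335 [0.57487149 0.22321095 0.15168638]
24.0833
```

View pics/c9.png

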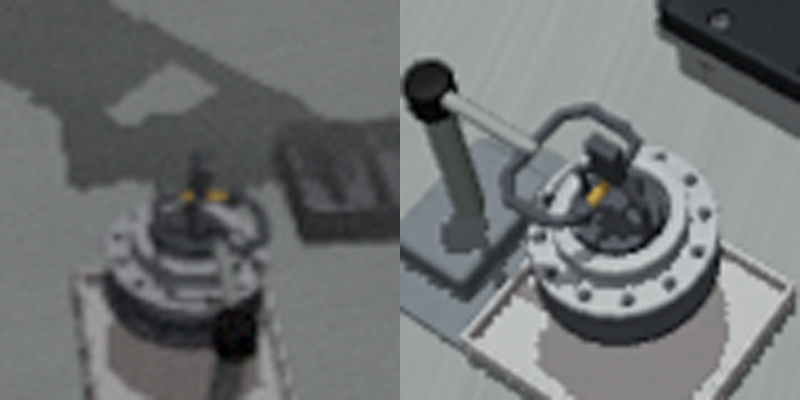

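The crop shows the carrier hanging level, with the gate straight on both sides of the tab and the disc in place. I'll let it settle for a second and hand in.

Request:
carry_out(commands=[0.6, 0, 0, 0, 0, 0, 0, 0.6, 0, 0, 0, 0, 0, 0, 0.6, 0, 0, 0, 0, 0, 0, 0.6, 0, 0, 0, 0, 0, 0, 0.6, 0, 0, 0, 0, 0, 0, 0.6, 0, 0, 0, 0, 0, 0, 0.6, 0, 0, 0, 0, 0, 0, 0.6, 0, 0, 0, 0, 0, 0, 0.6, 0, 0, 0, 0, 0, 0, 0.6, 0, 0, 0, 0, 0, 0, 0.6, 0, 0, 0, 0, 0, 0, 0.6, 0, 0, 0, 0, 0, 0])

```text
time_s: 25.08
ee_pos: [0.4262, 0.2616, 0.2937]
eef_rot: [3.133, -0.008, 1.253]
force: [-0.6, 0.1, 0.6]
grip_width: 0.0187
```

```bash
python3 -c "
from station import ticket
print(ticket.hand_in())"
```

```text
the job is handed in; nothing more can be done
None
```

I put the spacer and then the disc (hub up) on the dark carrier and clipped its eye through the gate. I lowered it until the hook took the weight, let go and backed the arm off. The job was handed in at about 25 s; it reports no verdict.

**Last checks**
- **Level:** two side-camera readings gave the disc's flange tilted by under 0.01 rad and then about 0.001 rad.
- **Height:** the flange top was at 90 mm and the tab top at about 159 mm, which matches the tab resting on the hook's front bar.
- **Gate:** brass showed in a straight line on both sides of the tab, so it looks shut. I judged this and the gate's opening from pictures and forces; I did not read the joint itself.
- **Spacer:** after the disc went on I could not see it directly. Its seating follows from the disc height on the bench and on the hook.
- **At rest:** I did not measure motion directly. The two readings agreed closely, and I waited one more second before handing in.
- **Dropper, slide box and beaker:** nothing was moved near them, but I did not measure their places again at the end.

No check failed. The cameras disagreed with each other by 2–5 mm, so I used the wrist camera for the fits.

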